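Close the optics box and hold its cover down

ROBOT

A 6-joint arm with a two-finger parallel gripper is mounted at the origin on the work surface. World frame = base frame: x ahead of the robot, y to its left, z up, the work surface at z = 0. Lengths are in m, angles in rad, forces in N, time in s.
With the tool pointing down it reaches from about 0.35 to 0.775 m from the base axis. Payload 5.5 kg.
Tool frame: the origin (TCP) lies between the finger pads; the fingertips stand 19 mm ahead of it and the grasp point (between the pads) is the TCP; z points along the fingers, y is the line along which they close (so a half turn about z gives the same grasp; the last joint's range is limited). The gripper opens to 85 mm and grips with 20 to 120 N. Pads are 22 mm wide; open, the fingers measure 114 mm over their backs; the gripper's body (76 mm by 85 mm) begins 54 mm behind the grasp point. The pads swing forward as they close: fully open they stand 13 mm farther back than shut.
Start: joints at [-1.426, 0.313, 0.046, 1.304, 0, 1.431], TCP at [0.162, -0.552, 0.25] pointing down, gripper open.
Joint ranges: [-2.76, 2.76], [-0.86, 1.69], [-1.03, 1.26], [-2.2, 2.34], [-1.47, 1.5], [-3.14, 3.14]. Speed limits (rad/s): [2.57, 2.57, 3.14, 3.14, 3.14, 3.14].

INTERFACE

Orientations are given as a unit quaternion [w, x, y, z].
In Python, from workcell import env gives the robot as it stands.
- The arm moves only by the tool carry_out, never from a script. Its argument "increments" is a list that holds one entry, the list of rows, each a list of 6 numbers: the shift along the tool's x, y, z each as a share of 50 cm, from -1 to 1, then the turn, a rotation vector about the tool's x, y, z each as a share of 2 pi rad, from -1 to 1. In form: [[[x, y, z, ax, ay, az], ...]]. A call has 1 to 5 rows; each row is the pose to reach, as a shift and turn from the pose commanded when the call began, along the tool's axes at that moment, turning the shorter way round; what a row does not reach only later rows make up. A row lasts 1/8 s, in which the tool goes at most 62.5 mm and 10.7 degrees, less where a joint would pass 70% of its speed; a pose out of reach is approached as far as the arm can. A call with a number of a shift or a turn outside -1 to 1 is refused whole. A call with a gripper value outside its range is refused whole. "jaw" is the closure, from 0 (fully open) to 1 (shut), set as the call begins (left out, the last holds). The fingers move at their own pace and stop on an object; "squeeze" is the grip in N (left out, the last holds). Time passes only in rows, so rows that repeat a pose let the fingers close. It gives the time, the measured TCP pose, the force, the opening and the grip force at its end, in the units of the state.
- env.get_state(): the state, without advancing time (a new reading comes with each control period).
- env.read_camera(name): name is "scene" or "top"; returns a dict with "frame" (384x512x3 uint8, blue, green, red), "z_map" (384x512 float32, m along the optical axis (not along the pixel's ray), 0 where there is no reading), "intrinsics" (3x3 intrinsics, pixels), "R" (3x3) and "t" (3): a world point X has camera coordinates R X + t. Camera axes: x right, y down, z forward; pixel columns grow to the right and rows downward; lengths in m; the calibration is good to about 2 mm. A picture is of the moment at which its call begins.
- env.hand_in(): hands the job in; it is judged then, once.
Trained networks look in the newest picture that a camera, given by its name, has taken for a name from the list of things; names that differ only in an ending like _2 or _b are one class to them, and where a whole thing is asked for, a point or a joint stands for the part that bears it (a point fixed in the world has none). Each returns a list of dicts, best first, with "score" (0 to 1); they miss things now and then, are a little off and sometimes report something else, mostly with a low value. They report only what shows in the picture. A call takes as long as a camera call. They do not tell look-alikes from the thing itself.
- env.find_in(camera, name): "position" ([x, y, z] in m, in world coordinates, good to about 4 mm: the middle of the surface that is visible of it).
The state is a dict: "clock": time; "joint_pos": joint angles; "qvel": joint speeds; "tau": joint torques, N m; "tcp_pos": TCP position; "orientation": TCP orientation; "wrist_force": force on the tool from outside, world axes, zero at the start; "ft_torque": the same for the moment, N m; "finger_gap": finger opening in m; "grip_force": force on a finger pad.
Only numpy, scipy, OpenCV 4.12 (cv2) and the standard library are available. Lean on these libraries where they do the work, as an engineer would, in place of code of your own. Each camera call takes 0.05 s, during which the arm holds its last target. There are 200 camera calls.

TASK

Slide the aluminium cover panel along the deck of the optics box, without lifting it off, into the rails until it is fully home over the frame against the end stops; only then turn the quarter-turn fastener by its wing until its slot is in line with the panel's tongue. Then press the panel down flush on the frame and finish while still holding it pressed; leave the other things where they are.

Things in the scene. Friction and masses are not known exactly. Their poses are not given: they have to be found in the camera images.
- box: Low white optics box, fixed. Origin: centre of its underside on the table. Box proper x -95..95, y -180..180 mm; x 95..175 mm is a ledge 45 mm high with small things on it. y -180..-9 mm is a flat grey deck, top 70 mm above the table; y -9..106 mm a sunken frame round an opening, its top face at 65 mm. Two rails and two end stops guide the panel over the frame.
- seat (a point): Where the panel's origin is when seated on the frame: box x 0, y 50, z 65 mm; axes as the box. The panel slides in towards +y and meets the end stops at y = +1.5 mm of this point; at y below -4 mm its back edge still rests on the deck and it cannot go down. Rails: inner faces x +-77.5 mm, flared at the entry, side play 2.5 mm each way; rails and stops reach 78 mm above the table.
- panel: Loose aluminium cover panel, 150 (x) x 110 (y) x 6 mm, 0.22 to 0.4 kg, lying on the deck. Origin: centre of its underside. A black grip rib 14 mm wide (x) and 60 mm long (y) stands over its centre, 6 to 31 mm above the underside. A tongue 8 mm wide juts 16 mm from the middle of its +y edge.
- bumpers (a point): Middle of four sprung rubber bumpers on the frame (box x 0, y 50, z 69.5 mm, their top height). The panel pushed home rides on them 4.5 mm above the frame; 7 to 9 N of push on the middle of its rib brings it down flush on the rigid frame, and it springs up when let go. The tongue goes down only into the fastener's slot.
- fastener (a joint): Angle of the quarter-turn fastener about the vertical, rad, positive counter-clockwise from above. 0: slot and wing lie along the box's y, in line with the home panel's tongue. Starts at 0.7 to 1.45, to be turned clockwise; limits -0.5 and 1.7. Stays where it is left (friction 0.05 N m).
- wing (a point): Centre of the fastener's black wing, on its axis (box x 0, y 139 mm), 97 mm above the table; turns with it. The wing is a bar 12 mm thick (x), 46 mm long (y, along the slot), from 84 to 110 mm above the table, a white line on top. Below: a neck 16 mm across and a slotted steel disc 60 mm across, top 68 mm above the table, slot 18 mm wide right across it.
- vial: Bystander: small amber jar, 28 mm across, 52 mm tall, on the ledge. Leave alone. Origin: centre of its underside.
- nut: Bystander: brass thumb nut, 26 mm across, 17 mm tall, on the ledge. Leave alone. Origin: centre of its underside.
- washer: Bystander: steel ring, 32 mm across, 6 mm thick, on the ledge. Leave alone. Origin: centre of its underside.
- driver: Bystander: screwdriver, 170 mm long, lying on the table past the deck end of the box. Leave alone.
- chip: Bystander: white flat flow cell, 100 x 45 x 20 mm, on the table past the fastener end of the box. Leave alone. Origin: centre of its underside.
- cuvettes: Bystander: small cardboard box, 70 x 50 x 30 mm, on the table. Leave alone. Origin: centre of its underside.
- dish: Bystander: small glass dish, 60 mm across, 14 mm tall, on the table. Leave alone. Origin: centre of its underside.
There are look-alikes about, which are no part of the job. Of the things shaped like the panel, the aluminium one is meant.

How it is judged:
On the way, in this order (a step that is already met when the one before it is completed fails the run):
1. the panel is slid home over the frame (x of panel in the frame of seat between -0.004 and 0.004 m and y of panel in the frame of seat between -0.0035 and 0.004 m and angle between the x axis of panel and the x axis of seat, either way round below 0.07 rad), for 0.2 s.
2. with the panel home, the fastener's slot is turned in line with the tongue (all of step 1 and value of joint fastener between -0.15 and 0.15 rad), for 0.2 s.
At the end, for the whole second after the job is handed in: The panel is home (within 4 mm in x, -3.5 to +4 mm in y and 0.07 rad of the seat), flush on the frame (underside within 1.6 mm of the frame, tilted less than 0.012 rad), the fastener within 0.15 rad of alignment, and the robot is still pressing on the panel with more than 2.5 N (all of step 2 and z of panel in the frame of seat between -0.003 and 0.0016 m and angle between panel's own z axis and vertical below 0.012 rad and linear speed of panel below 0.01 m/s and contact force between any of the fingers, the arm and panel above 2.5 N); the arm keeps its last pose, push and grip.
It fails at once if the panel is lifted more than 15 mm off the deck (z of panel in the frame of seat above 0.02 m).
It fails at once if a bystander is moved more than 30 mm (distance of any of vial, nut, washer, driver, chip, cuvettes, dish from where it was at the start of the episode above 0.03 m).
It also fails if it takes over 58 s, if anything falls off the work surface, if the arm or the gripper's body presses on something with over 40 N, if the wrist force passes 120 N, or if a joint passes its speed limit or range.

## Working session

There is one attempt and no reset: what is moved stays moved. The work goes in short steps, Python scripts to look and compute and a tool call to move; the robot and the scene stay as the last step left them, time stands still between calls to the robot, and variables do not carry over. Pictures are saved under pics/ and viewed, at most 10 in all, crops included, and the job is handed in when it is done.

Besides the shell and the picture viewer there is one more tool, called after "Call:" as name(argument=value, ...), one argument or row to a line, values as JSON. carry_out: Moves the arm, as the interface text tells. Its arguments: {"type":"object","properties":{"increments":{"type":"array","items":{"type":"array","items":{"type":"array","items":{"type":"number","minimum":-1,"maximum":1}}}},"jaw":{"type":"number"},"squeeze":{"type":"number"}},"required":["increments"]}

```bash
mkdir -p pics
cat > h.py <<'E'
import numpy as np, cv2
from workcell import env
def shot(cam,name=None):
    c=env.read_camera(cam)
    if name: cv2.imwrite('pics/'+name,c['frame'])
    return c
def cloud(c):
    K=c['intrinsics'];z=c['z_map'];v,u=np.mgrid[:z.shape[0],:z.shape[1]]
    P=np.stack([(u-K[0,2])/K[0,0]*z,(v-K[1,2])/K[1,1]*z,z],-1)
    W=(P-c['t'])@c['R']; W[z==0]=np.nan
    return W
E
python3 - <<'E'
from h import *
a=shot('top','top1.png');
for n in ['box','panel','fastener','wing','vial','nut','washer','driver','chip','cuvettes','dish']:
    print(n,[(np.round(d['position'],3),round(d['score'],2)) for d in env.find_in('top',n)[:3]])
b=shot('scene','sc1.png')
print([(np.round(d['position'],3),round(d['score'],2)) for d in env.find_in('scene','panel')[:3]])
np.savez('t.npz',W=cloud(a),f=a['frame'])
print(env.get_state())
E
```

```text
box [(array([0.606, 0.075, 0.054]), 0.7)]
panel [(array([ 0.383, -0.289,  0.006]), 0.96), (array([ 0.356, -0.505,  0.004]), 0.95), (array([ 0.586, -0.041,  0.075]), 0.92)]
fastener [(array([0.522, 0.158, 0.069]), 0.53)]
wing [(array([0.519, 0.162, 0.07 ]), 0.78)]
vial []
nut []
washer [(array([0.711, 0.025, 0.052]), 0.46)]
driver [(array([ 0.594, -0.229,  0.02 ]), 0.58)]
chip []
cuvettes [(array([ 0.748, -0.152,  0.029]), 0.67)]
dish [(array([0.617, 0.308, 0.013]), 0.63)]
[(array([ 0.362, -0.509,  0.008]), 0.85), (array([ 0.596, -0.043,  0.08 ]), 0.7), (array([0.278, 0.288, 0.01 ]), 0.67)]
{'clock': 0.7, 'joint_pos': array([-1.42556434e+00,  3.13134796e-01,  4.61466163e-02,  1.30360644e+00,
        1.76203884e-05,  1.43120320e+00]), 'qvel': array([-0.00048041, -0.00031081, -0.00107941, -0.00122346, -0.00042019,
       -0.00116936]), 'tau': array([-1.07669181e-03, -4.80289972e+01,  2.98748660e+01, -2.62203257e-04,
       -1.07046474e-04, -1.84528190e-06]), 'tcp_pos': array([ 0.16157683, -0.55189165,  0.25037941]), 'orientation': array([1.00827437e-04, 9.89876454e-01, 1.41931657e-01, 9.09450588e-06]), 'wrist_force': array([0.67259647, 0.59559105, 1.1036977 ]), 'ft_torque': array([ 0.00833302,  0.06357376, -0.00723607]), 'grip_force': 0.0, 'finger_gap': 0.08552503226809798}
```

View pics/top1.png

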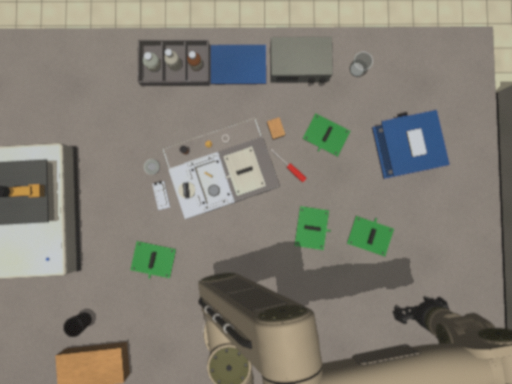

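View pics/sc1.png

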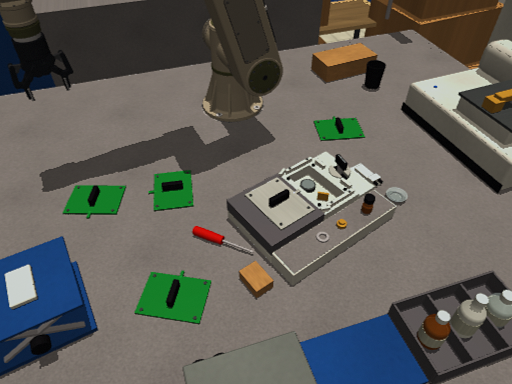

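The top view shows the box at px (165-280, 120-215), with the deck on the right carrying the aluminium panel (rib at 243,170), the frame at (212,183) and the wing at (186,190). The green panels are look-alikes. Next I fit poses from the depth.

Run:
```python
from h import *
d=np.load('t.npz');W=d['W'];f=d['f']
x,y,z=W[...,0],W[...,1],W[...,2]
reg=np.zeros(z.shape,bool);reg[112:222,155:285]=1
m=reg&(z>.035)&(z<.13)
n,l,s,c=cv2.connectedComponentsWithStats(m.astype(np.uint8));k=1+np.argmax(s[1:,4]);m=l==k
P=W[m][:,:2].astype(np.float32)
(cc),(wh),ang=cv2.minAreaRect(P*1000);print('rect',cc,wh,ang)
# levels
print('px',P.shape, 'mm/px',np.nanmedian(np.abs(np.diff(y,axis=1)[m[:,1:]])))
box=cv2.boxPoints((cc,wh,ang));print(box)
# box pose: +y dir
e=[(box[1]-box[0]),(box[2]-box[1])];L=max(e,key=np.linalg.norm);ey=L/np.linalg.norm(L); ey=ey if ey[1]>0 else -ey
ex=np.array([ey[1],-ey[0]]);o=np.array(cc)-40*ex
th=np.arctan2(ex[1],ex[0]);print('box o',o,'th',th)
B=np.stack([ (P*1000-o)@ex,(P*1000-o)@ey,W[m][:,2]*1000],1)
for nm,s_ in dict(deck=(abs(B[:,0])<90)&(B[:,1]<-150),ledge=(B[:,0]>130)).items(): print(nm,np.median(B[s_,2]))
# rib, wing
r=(B[:,2]>88)&(B[:,1]<0); w=(B[:,2]>80)&(B[:,1]>100)
for nm,q in (('rib',r),('wing',w)):
    print(nm,q.sum(),B[q].mean(0),cv2.minAreaRect(B[q][:,:2].astype(np.float32)))
p=(B[:,2]>73.2)&(B[:,2]<82)&(B[:,1]<0)&(abs(B[:,0])<100)
print('panel',p.sum(),cv2.minAreaRect(B[p][:,:2].astype(np.float32)))
np.savez('box.npz',o=o/1000,th=th)
cv2.imwrite('pics/crop.png',cv2.resize(f[112:222,150:290],None,fx=5,fy=5,interpolation=cv2.INTER_CUBIC))
```

```text
rect (604.0732421875, 48.2109375) (270.466064453125, 360.49212646484375) 18.555509567260742
px (6544, 2) mm/px 0.0035914697798602978
[[ 418.51166   176.05275 ]
 [ 533.2287   -165.69948 ]
 [ 789.6348    -79.630875]
 [ 674.9178    262.12134 ]]
box o [566.15261459  35.48200035] th 0.32385492
deck 70.97202748494941
ledge 47.04261872927842
rib 73 [ -3.77844233 -78.32709616 100.56718533] ((-3.5951714515686035, -78.50302124023438), (13.712303161621094, 59.86022186279297), 0.35753005743026733)
wing 112 [ 30.02609592 123.29201174  98.81419947] ((33.89485168457031, 124.17498016357422), (46.78048324584961, 233.75047302246094), 89.63875579833984)
panel 1344 ((-0.7775650024414062, -90.12895202636719), (188.80018615722656, 178.8767547607422), 0.06739921122789383)
```

View pics/crop.png

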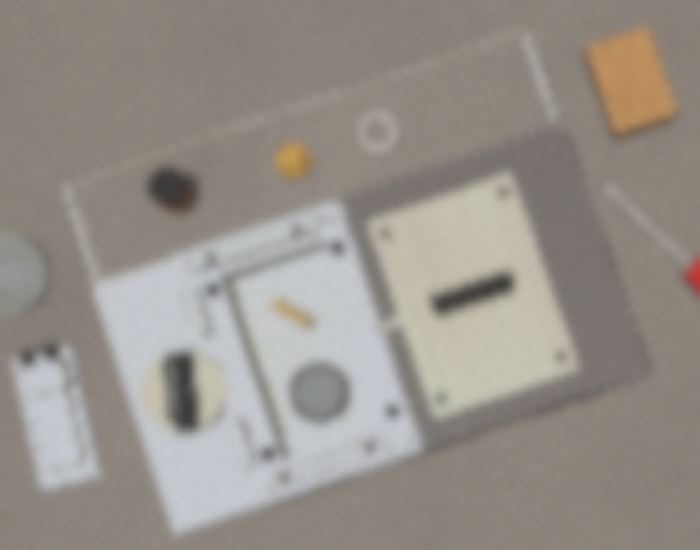

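The crop shows the cream panel on the deck with its rib at (472,292) and the tongue pointing left at (395,323). The wing at (182,390) lies roughly along the box x. The box fit of 270x360 mm with the deck at 70 mm agrees with the spec.

```bash
cat >> h.py <<'E'
b=np.load('box.npz') ;O=b['o'];TH=float(b['th'])
def b2w(x,y,z): # box mm -> world m
    c,s=np.cos(TH),np.sin(TH); return np.array([O[0]+(c*x-s*y)/1e3,O[1]+(s*x+c*y)/1e3,z/1e3])
def w2b(W):
    d=(np.asarray(W)[...,:2]-O)*1e3;c,s=np.cos(TH),np.sin(TH)
    return np.stack([d[...,0]*c+d[...,1]*s,-d[...,0]*s+d[...,1]*c,np.asarray(W)[...,2]*1e3],-1)
from scipy.spatial.transform import Rotation as Ro
def row(bx,by,bz,ang=0.):
    """row for target in box mm, tool y at box-x + ang, tool down; from measured pose"""
    s=env.get_state();q=s['orientation'];R=Ro.from_quat([q[1],q[2],q[3],q[0]])
    a=TH+ang;y=np.array([np.cos(a),np.sin(a),0]);z=np.array([0,0,-1.]);T=Ro.from_matrix(np.stack([np.cross(y,z),y,z],1))
    d=R.inv().apply(b2w(bx,by,bz)-s['tcp_pos'])/.5; r=(R.inv()*T).as_rotvec()/(2*np.pi)
    print('row',np.round(np.r_[d,r],4).tolist(),'tcp box',np.round(w2b(s['tcp_pos']),1),'F',np.round(s['wrist_force'],1),'t',round(s['clock'],2))
E
python3 - <<'E'
from h import *
d=np.load('t.npz');W=d['W'];f=d['f'].astype(int)
B=w2b(W);X,Y,Z=B[...,0],B[...,1],B[...,2]
w=(Z>88)&(np.hypot(X,Y-139)<32);print('wing',w.sum(),B[w].mean(0),cv2.minAreaRect(B[w][:,:2].astype(np.float32)))
hsv=cv2.cvtColor(d['f'],cv2.COLOR_BGR2HSV)
p=(abs(X)<90)&(Y<-12)&(Y>-175)&(hsv[...,2]>150)|((Z>88)&(abs(X)<90)&(Y<-12)&(Y>-175))
p=cv2.morphologyEx(p.astype(np.uint8),cv2.MORPH_OPEN,np.ones((5,5)))>0
Q=B[p][:,:2];print('panel',p.sum(),Q.mean(0),cv2.minAreaRect(Q.astype(np.float32)))
r=(Z>90)&(abs(X)<60)&(Y<-12)&(Y>-175)
for k in (w,r):
    u,s,v=np.linalg.svd(B[k][:,:2]-B[k][:,:2].mean(0),full_matrices=False);print(v[0],np.arctan2(-v[0][0]*np.sign(v[0][1]),abs(v[0][1])))
row(-3.7,-78.4,180)
E
```

```text
wing 58 [ -2.51806499 137.16125276 107.39072338] ((-1.0190277099609375, 138.03253173828125), (12.11884880065918, 42.51396179199219), 74.80934143066406)
panel 1277 [ -5.17222454 -78.61521498] ((-4.012611389160156, -77.01300048828125), (151.85911560058594, 114.18091583251953), 0.6302534937858582)
[-0.96419026  0.26521151] 1.3023730422214197
[-0.00677643  0.99997704] 0.0067764854828455505
row [1.1054, -0.7431, 0.1406, 0.0, 0.0, -0.2562] tcp box [-570.5 -428.1  250.4] F [0.7 0.6 1.1] t 0.7
```

Call:
carry_out(
  increments=[
    [[0.9, -0.6, 0, 0, 0, -0.256], [0.9, -0.6, 0, 0, 0, -0.256], [0.9, -0.6, 0, 0, 0, -0.256], [0.9, -0.6, 0, 0, 0, -0.256], [0.9, -0.6, 0, 0, 0, -0.256]],
  ],
)

```text
clock: 1.32
tcp_pos: [0.3634, -0.311, 0.2506]
orientation: [0.001, 0.817, 0.576, 0.0]
wrist_force: [0.5, -0.2, -0.2]
finger_gap: 0.0853
grip_force: 0.0
```

```bash
python3 -c "
from h import *
row(-3.7,-78.4,180)"
```

```text
row [0.6611, 0.24, 0.141, 0.0001, 0.0001, -0.1061] tcp box [-302.4 -263.9  250.6] F [ 0.5 -0.2 -0.2] t 1.32
```

Call:
carry_out(
  increments=[
    [[0.661, 0.24, 0.141, 0, 0, -0.106], [0.661, 0.24, 0.141, 0, 0, -0.106], [0.661, 0.24, 0.141, 0, 0, -0.106], [0.661, 0.24, 0.141, 0, 0, -0.106], [0.661, 0.24, 0.141, 0, 0, -0.106]],
  ],
)

```text
clock: 1.95
tcp_pos: [0.5603, -0.0758, 0.1887]
orientation: [0.001, 0.586, 0.81, 0.0]
wrist_force: [0.5, -0.5, 0.3]
finger_gap: 0.0856
grip_force: 0.0
```

Call:
carry_out(
  increments=[
    [[0, 0, 0, 0, 0, 0]],
  ],
)

```text
clock: 2.08
tcp_pos: [0.5605, -0.0739, 0.1874]
orientation: [-0.001, 0.584, 0.812, 0.0]
wrist_force: [-0.7, 0.4, 0.7]
finger_gap: 0.0855
grip_force: 0.0
```

```bash
python3 -c "
from h import *
row(-3.7,-78.4,100,.007)"
```

```text
row [0.0467, 0.073, 0.1749, -0.0001, -0.0002, -0.0012] tcp box [ -40.2 -101.8  187.4] F [-0.7  0.4  0.7] t 2.08
```

Call:
carry_out(
  increments=[
    [[0.0467, 0.073, 0.05, 0, 0, -0.0012], [0.0467, 0.073, 0.1, 0, 0, -0.0012], [0.0467, 0.073, 0.13, 0, 0, -0.0012], [0.0467, 0.073, 0.13, 0, 0, -0.0012]],
  ],
  jaw=0.4,
)

```text
clock: 2.58
tcp_pos: [0.5852, -0.0446, 0.1229]
orientation: [-0.001, 0.584, 0.812, -0.001]
wrist_force: [0.1, 1.4, -0.1]
finger_gap: 0.051
grip_force: 0.0
```

```bash
python3 -c "
from h import *
row(-3.7,-78.4,100,.007)
shot('scene','sc2.png');f=cv2.imread('pics/sc2.png');cv2.imwrite('pics/sc2c.png',cv2.resize(f[100:290,200:420],None,fx=3,fy=3,interpolation=cv2.INTER_CUBIC))"
```

```text
row [0.007, 0.0076, 0.0459, -0.0004, -0.0002, -0.0011] tcp box [ -7.5 -81.9 122.9] F [ 0.1  1.4 -0.1] t 2.58
```

View pics/sc2c.png

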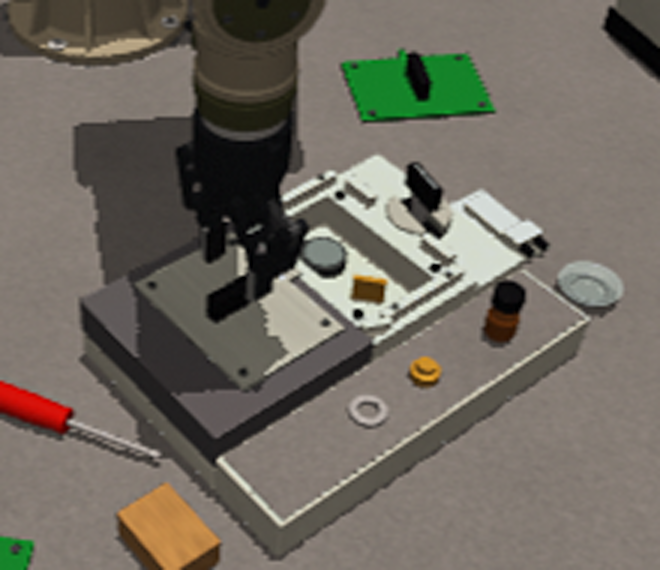

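The fingers are hovering over the aluminium panel's rib (crop 230,295), one on each side. Descending.

Call:
carry_out(
  increments=[
    [[0.007, 0.0076, 0.01, 0, 0, -0.001], [0.007, 0.0076, 0.03, 0, 0, -0.001], [0.007, 0.0076, 0.0459, 0, 0, -0.001], [0.007, 0.0076, 0.0459, 0, 0, -0.001]],
  ],
)

```text
clock: 3.12
tcp_pos: [0.5881, -0.0393, 0.0999]
orientation: [-0.001, 0.581, 0.814, -0.0]
wrist_force: [-0.2, 0.4, -0.9]
finger_gap: 0.0514
grip_force: 0.0
```

```bash
python3 -c "
from h import *
row(-3.7,-78.4,100,.007)"
```

```text
row [-0.0011, -0.0015, -0.0003, -0.0003, -0.0001, 0.0001] tcp box [ -3.  -77.8  99.9] F [-0.2  0.4 -0.9] t 3.12
```

Good. Grip gently.

Call:
carry_out(
  increments=[
    [[-0.001, -0.001, 0, 0, 0, 0], [-0.001, -0.001, 0, 0, 0, 0], [-0.001, -0.001, 0, 0, 0, 0], [-0.001, -0.001, 0, 0, 0, 0], [-0.001, -0.001, 0, 0, 0, 0]],
  ],
  jaw=1,
  squeeze=25,
)

```text
clock: 3.75
tcp_pos: [0.5887, -0.0402, 0.1013]
orientation: [0.0, 0.581, 0.814, -0.0]
wrist_force: [-1.1, -1.2, 3.7]
finger_gap: 0.0132
grip_force: 25.7
```

```bash
python3 -c "
from h import *
print(env.get_state()['finger_gap'],env.get_state()['grip_force'])
row(0,-30,100,0)"
```

```text
0.013239003869095574 25.7174214720726
row [0.0977, 0.0061, 0.0025, 0.0, 0.0001, 0.0012] tcp box [ -2.7 -78.9 101.3] F [-1.1 -1.2  3.7] t 3.75
```

Call:
carry_out(
  increments=[
    [[0.005, 0.0054, 0, 0, 0, 0.001], [0.01, 0.0054, 0, 0, 0, 0.001], [0.02, 0.0054, 0, 0, 0, 0.001], [0.02, 0.0054, 0, 0, 0, 0.001]],
  ],
)

```text
clock: 4.25
tcp_pos: [0.5884, -0.0291, 0.1013]
orientation: [0.0, 0.583, 0.812, 0.001]
wrist_force: [2.0, -2.6, 3.7]
finger_gap: 0.0138
grip_force: 25.8
```

```bash
python3 -c "
from h import *
row(0,-30,101,0)
shot('top','top2.png')
c=shot('top');B=w2b(cloud(c));f=c['frame'];np.savez('t2.npz',B=B,f=f)
cv2.imwrite('pics/top2c.png',cv2.resize(f[112:222,150:290],None,fx=5,fy=5,interpolation=cv2.INTER_CUBIC))
"
```

```text
row [0.0767, -0.001, 0.0005, 0.0002, 0.0, 0.0003] tcp box [  0.6 -68.4 101.3] F [ 2.  -2.6  3.7] t 4.25
```

View pics/top2c.png

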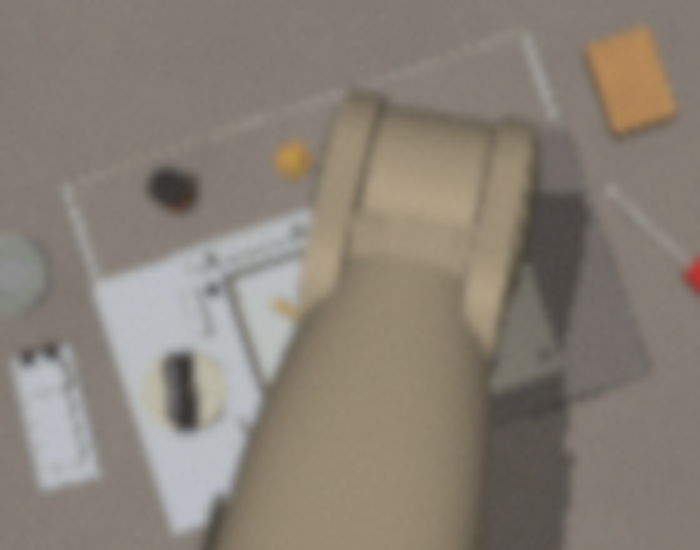

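The arm hides most of the panel here. Its lower-right corner at (555,360) has moved along with the tool. Sliding on with force checks.

Call:
carry_out(
  increments=[
    [[0.02, -0.001, 0, 0, 0, 0], [0.04, -0.001, 0, 0, 0, 0], [0.06, -0.001, 0, 0, 0, 0], [0.08, -0.001, 0, 0, 0, 0], [0.08, -0.001, 0, 0, 0, 0]],
  ],
)

```text
clock: 4.97
tcp_pos: [0.5741, 0.0094, 0.1012]
orientation: [-0.0, 0.583, 0.813, 0.0]
wrist_force: [0.3, 0.7, 6.8]
finger_gap: 0.013
grip_force: 26.2
```

```bash
python3 -c "
from h import *
row(0,50,101,0)"
```

```text
row [0.1545, 0.0018, 0.0006, 0.0, -0.0001, 0.0004] tcp box [ -0.7 -27.2 101.2] F [0.3 0.7 6.8] t 4.97
```

Call:
carry_out(
  increments=[
    [[0.02, 0.0015, -0.001, 0, 0, 0.0003], [0.04, 0.0015, -0.001, 0, 0, 0.0003], [0.06, 0.0015, -0.001, 0, 0, 0.0003], [0.08, 0.0015, -0.001, 0, 0, 0.0003], [0.08, 0.0015, -0.001, 0, 0, 0.0003]],
  ],
)

```text
clock: 5.6
tcp_pos: [0.5616, 0.048, 0.1012]
orientation: [-0.001, 0.583, 0.812, 0.001]
wrist_force: [-0.6, 3.3, 4.3]
finger_gap: 0.0132
grip_force: 25.9
```

```bash
python3 -c "
from h import *
row(0,50,101,0)"
```

```text
row [0.0732, 0.0008, 0.0007, -0.0001, -0.0004, 0.0002] tcp box [ -0.4  13.4 101.2] F [-0.6  3.3  4.3] t 5.6
```

Call:
carry_out(
  increments=[
    [[0.02, 0.0008, 0, 0, 0, 0], [0.04, 0.0008, 0, 0, 0, 0], [0.06, 0.0008, 0, 0, 0, 0], [0.068, 0.0008, 0, 0, 0, 0], [0.068, 0.0008, 0, 0, 0, 0]],
  ],
)

```text
clock: 6.22
tcp_pos: [0.5512, 0.0795, 0.1007]
orientation: [-0.001, 0.584, 0.812, -0.0]
wrist_force: [-0.1, 0.3, -2.1]
finger_gap: 0.0136
grip_force: 25.0
```

Call:
carry_out(
  increments=[
    [[0.003, 0, 0, 0, 0, 0], [0.003, 0, 0, 0, 0, 0]],
  ],
)

```text
clock: 6.48
tcp_pos: [0.5513, 0.08, 0.101]
orientation: [-0.0, 0.584, 0.812, -0.0]
wrist_force: [-0.1, -0.2, -3.8]
finger_gap: 0.0136
grip_force: 24.9
```

Call:
carry_out(
  increments=[
    [[0.004, 0, 0, 0, 0, 0], [0.004, 0, 0, 0, 0, 0]],
  ],
)

```text
clock: 6.72
tcp_pos: [0.5509, 0.0819, 0.1013]
orientation: [-0.0, 0.584, 0.812, -0.0]
wrist_force: [-0.4, -0.0, -2.6]
finger_gap: 0.0132
grip_force: 24.9
```

```bash
python3 -c "
from h import *
row(0,50,101,0)"
```

```text
row [0.0022, -0.0007, 0.0006, -0.0, -0.0, -0.0001] tcp box [  0.3  48.9 101.3] F [-0.4 -0.  -2.6] t 6.72
```

Call:
carry_out(
  increments=[
    [[0.003, 0, 0, 0, 0, 0], [0.003, 0, 0, 0, 0, 0]],
  ],
)

```text
clock: 6.98
tcp_pos: [0.5505, 0.0834, 0.1014]
orientation: [0.0, 0.584, 0.812, -0.0]
wrist_force: [-0.1, -0.4, -3.0]
finger_gap: 0.0132
grip_force: 24.9
```

Call:
carry_out(
  increments=[
    [[0.004, 0, 0, 0, 0, 0], [0.004, 0, 0, 0, 0, 0]],
  ],
)

```text
clock: 7.22
tcp_pos: [0.5505, 0.084, 0.1016]
orientation: [0.001, 0.584, 0.811, -0.001]
wrist_force: [1.2, -6.0, -3.1]
finger_gap: 0.0132
grip_force: 25.0
```

```bash
python3 -c "
from h import *
row(0,50,101,0)"
```

```text
row [-0.0019, -0.0011, 0.0013, 0.0, 0.0005, -0.0002] tcp box [  0.6  51.  101.6] F [ 1.2 -6.  -3.1] t 7.22
```

The end stop was met with 6 N at y≈51, which matches the expected 51.5. Release and rise.

Call:
carry_out(
  increments=[
    [[-0.002, 0, 0.001, 0, 0, 0], [-0.002, 0, 0.001, 0, 0, 0]],
  ],
)

```text
clock: 7.48
tcp_pos: [0.5505, 0.0839, 0.1011]
orientation: [0.0, 0.584, 0.812, -0.0]
wrist_force: [0.8, -3.6, -2.0]
finger_gap: 0.0131
grip_force: 25.1
```

Call:
carry_out(
  increments=[
    [[0, 0, 0, 0, 0, 0], [0, 0, 0, 0, 0, 0], [0, 0, -0.05, 0, 0, 0], [0, 0, -0.12, 0, 0, 0], [0, 0, -0.12, 0, 0, 0]],
  ],
  jaw=0.5,
)

```text
clock: 8.1
tcp_pos: [0.5523, 0.0847, 0.164]
orientation: [0.002, 0.584, 0.812, 0.002]
wrist_force: [0.2, 0.4, -0.5]
finger_gap: 0.0426
grip_force: 0.0
```

```bash
python3 -c "
from h import *
row(0,139,160,1.3)"
```

```text
row [0.1759, -0.0052, 0.0077, 0.0007, 0.0008, -0.2069] tcp box [  2.6  51.1 164. ] F [ 0.2  0.4 -0.5] t 8.1
```

Call:
carry_out(
  increments=[
    [[0.176, -0.005, 0.007, 0, 0, -0.207], [0.176, -0.005, 0.007, 0, 0, -0.207], [0.176, -0.005, 0.007, 0, 0, -0.207], [0.176, -0.005, 0.007, 0, 0, -0.207], [0.176, -0.005, 0.007, 0, 0, -0.207]],
  ],
)

```text
clock: 8.72
tcp_pos: [0.5193, 0.1673, 0.1565]
orientation: [-0.001, 0.151, 0.989, -0.0]
wrist_force: [-0.1, -0.7, 0.5]
finger_gap: 0.0427
grip_force: 0.0
```

```bash
python3 -c "
from h import *
row(0,139,150,1.3)"
```

```text
row [-0.0051, 0.0014, 0.013, -0.0, -0.0002, -0.0567] tcp box [ -2.5 139.9 156.5] F [-0.1 -0.7  0.5] t 8.72
```

Call:
carry_out(
  increments=[
    [[-0.005, 0.0014, 0.013, 0, 0, -0.0567], [-0.005, 0.0014, 0.013, 0, 0, -0.0567], [-0.005, 0.0014, 0.013, 0, 0, -0.0567], [-0.005, 0.0014, 0.013, 0, 0, -0.0567]],
  ],
)

```text
clock: 9.22
tcp_pos: [0.5223, 0.1669, 0.1505]
orientation: [-0.0, -0.022, 1.0, 0.0]
wrist_force: [0.2, 0.3, -0.3]
finger_gap: 0.043
grip_force: 0.0
```

```bash
python3 -c "
from h import *
row(0,139,105,1.3)
f=shot('scene')['frame'];cv2.imwrite('pics/sc3c.png',cv2.resize(f[100:290,200:420],None,fx=3,fy=3,interpolation=cv2.INTER_CUBIC))"
```

```text
row [0.0007, 0.0008, 0.091, 0.0, -0.0001, -0.0015] tcp box [  0.2 138.5 150.5] F [ 0.2  0.3 -0.3] t 9.22
```

View pics/sc3c.png

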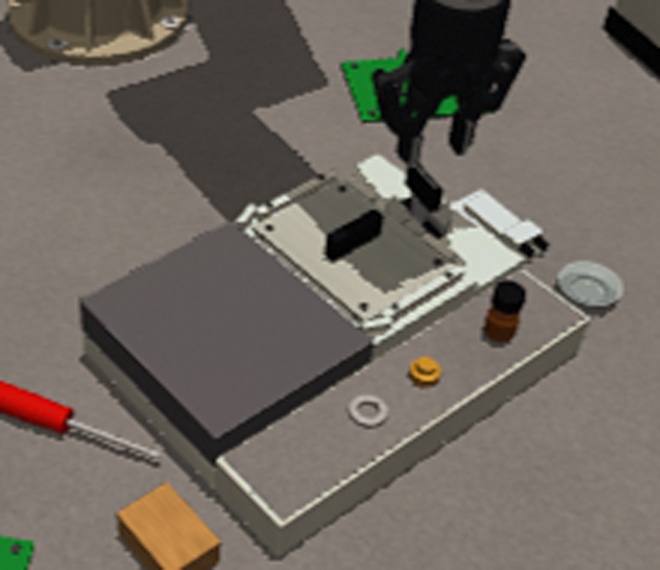

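The panel sits home in the rails with its rib at (355,233), and the gripper is over the wing at (425,185). Descend and grip it.

Call:
carry_out(
  increments=[
    [[0.0007, 0.0008, 0.05, 0, 0, -0.0015], [0.0007, 0.0008, 0.088, 0, 0, -0.0015], [0.0007, 0.0008, 0.088, 0, 0, -0.0015]],
  ],
)

```text
clock: 9.65
tcp_pos: [0.5208, 0.167, 0.1055]
orientation: [-0.002, -0.027, 1.0, -0.0]
wrist_force: [-0.5, 0.1, -0.1]
finger_gap: 0.0432
grip_force: 0.0
```

Call:
carry_out(
  increments=[
    [[0, 0, 0, 0, 0, 0], [0, 0, 0, 0, 0, 0], [0, 0, 0, 0, 0, 0], [0, 0, 0, 0, 0, 0]],
  ],
  jaw=1,
  squeeze=25,
)

```text
clock: 10.15
tcp_pos: [0.5228, 0.1646, 0.1081]
orientation: [0.001, -0.027, 1.0, -0.003]
wrist_force: [-0.3, -10.1, 2.0]
finger_gap: 0.0112
grip_force: 29.9
```

```bash
python3 -c "
from h import *
row(0,139,106,0)
print(env.get_state()['ft_torque'])"
```

```text
row [0.0015, 0.0053, 0.0041, -0.0006, 0.0007, 0.2069] tcp box [ -0.  136.2 108.1] F [ -0.3 -10.1   2. ] t 10.15
[-1.79726485  0.09944238  0.09652216]
```

Call:
carry_out(
  increments=[
    [[0, -0.004, 0, 0, 0, 0.03], [0, -0.004, 0, 0, 0, 0.06], [0, -0.004, 0, 0, 0, 0.09], [0, -0.004, 0, 0, 0, 0.1], [0, -0.004, 0, 0, 0, 0.1]],
  ],
)

```text
clock: 10.78
tcp_pos: [0.5227, 0.1637, 0.1081]
orientation: [0.001, 0.284, 0.959, -0.001]
wrist_force: [-1.1, -5.8, 2.3]
finger_gap: 0.0111
grip_force: 30.0
```

```bash
python3 -c "
from h import *
row(0,137,106,0)
print(env.get_state()['ft_torque'],env.get_state()['finger_gap'])"
```

```text
row [0.002, 0.0027, 0.0041, -0.0002, 0.0005, 0.107] tcp box [ -0.4 135.4 108.1] F [-1.1 -5.8  2.3] t 10.78
[-1.09250235  0.27384025 -0.03123363] 0.01113119625097837
```

Call:
carry_out(
  increments=[
    [[-0.0016, -0.0025, 0, 0, 0, 0.03], [-0.0016, -0.0025, 0, 0, 0, 0.06], [-0.0016, -0.0025, 0, 0, 0, 0.09], [-0.0016, -0.0025, 0, 0, 0, 0.107], [-0.0016, -0.0025, 0, 0, 0, 0.107]],
  ],
)

```text
clock: 11.4
tcp_pos: [0.522, 0.163, 0.108]
orientation: [0.001, 0.583, 0.813, -0.001]
wrist_force: [-2.9, -3.6, 6.0]
finger_gap: 0.0114
grip_force: 30.5
```

```bash
python3 -c "
from h import *
row(0,137,106,0)
print(env.get_state()['ft_torque'],env.get_state()['finger_gap'])"
```

```text
row [0.0041, 0.0025, 0.004, -0.0, 0.0002, 0.0004] tcp box [ -1.2 134.9 108. ] F [-2.9 -3.6  6. ] t 11.4
[-0.7936484   0.7877796  -0.05580823] 0.011427192729188488
```

Call:
carry_out(
  increments=[
    [[0, 0, 0, 0, 0, 0], [0, 0, 0, 0, 0, 0], [0, 0, -0.05, 0, 0, 0], [0, 0, -0.12, 0, 0, 0], [0, 0, -0.12, 0, 0, 0]],
  ],
  jaw=0.5,
)

```text
clock: 12.02
tcp_pos: [0.5246, 0.1643, 0.1698]
orientation: [0.002, 0.583, 0.813, 0.002]
wrist_force: [0.4, 0.3, -1.3]
finger_gap: 0.0427
grip_force: 0.0
```

```bash
python3 -c "
from h import *
row(-0.5,30,160,0)"
```

```text
row [-0.2107, -0.0049, 0.0198, 0.001, 0.0001, 0.0004] tcp box [  1.6 135.3 169.8] F [ 0.4  0.3 -1.3] t 12.03
```

Call:
carry_out(
  increments=[
    [[-0.5, 0, 0, 0, 0, 0], [-0.5, 0, 0, 0, 0, 0], [-0.5, 0, 0, 0, 0, 0], [-0.5, 0, 0, 0, 0, 0], [-0.5, 0, 0, 0, 0, 0]],
  ],
  jaw=1,
)

```text
clock: 12.65
tcp_pos: [0.6034, -0.0775, 0.1655]
orientation: [0.0, 0.585, 0.811, -0.0]
wrist_force: [-0.0, 0.9, 0.8]
finger_gap: 0.0001
grip_force: 0.0
```

Run:
```python
from h import *
c=shot('top');B=w2b(cloud(c));X,Y,Z=B[...,0],B[...,1],B[...,2];f=c['frame']
for n,k in (('wing',(Z>88)&(Z<120)&(np.hypot(X,Y-138)<32)),('rib',(Z>88)&(Z<115)&(np.hypot(X,Y-50)<38))):
    q=B[k];u,s,v=np.linalg.svd(q[:,:2]-q[:,:2].mean(0),full_matrices=False)
    print(n,len(q),q.mean(0),cv2.minAreaRect(q[:,:2].astype(np.float32)),np.arctan2(-v[0][0]*np.sign(v[0][1]),abs(v[0][1])))
row(0,50,140,0)
cv2.imwrite('pics/top3c.png',cv2.resize(f[112:222,150:290],None,fx=5,fy=5,interpolation=cv2.INTER_CUBIC))
```

```text
wing 53 [ -1.32833197 137.79115038 109.08321155] ((-1.285682201385498, 138.62261962890625), (44.33200454711914, 12.191191673278809), 89.19969940185547) -0.001975648789256779
rib 74 [  1.21404948  50.09692771 100.13722872] ((1.8317041397094727, 50.97195816040039), (58.893924713134766, 14.585797309875488), 89.767333984375) -0.006580593452291153
row [0.3328, 0.0013, 0.0513, -0.0001, -0.0001, -0.0002] tcp box [  -0.9 -116.4  165.5] F [ 0.3 -0.1  0. ] t 12.7
```

View pics/top3c.png

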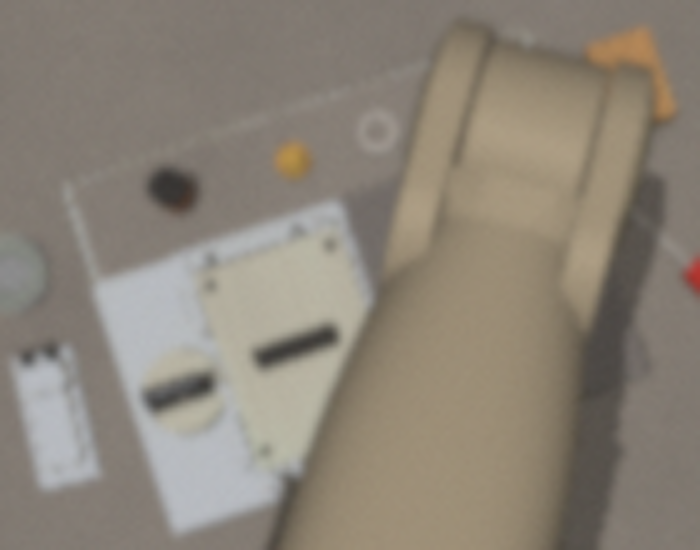

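The wing at (180,390) is now in line with the box y, and the panel (rib at 297,345) is home. Press with the closed fingertips on the middle of the rib.

Call:
carry_out(
  increments=[
    [[0.335, 0.004, 0.05, 0, 0, 0], [0.335, 0.004, 0.05, 0, 0, 0], [0.335, 0.004, 0.05, 0, 0, 0], [0.335, 0.004, 0.05, 0, 0, 0], [0.335, 0.004, 0.05, 0, 0, 0]],
  ],
)

```text
clock: 13.32
tcp_pos: [0.5502, 0.0872, 0.1418]
orientation: [0.0, 0.582, 0.813, -0.0]
wrist_force: [0.3, -0.3, 0.6]
finger_gap: -0.0001
grip_force: 0.0
```

```bash
python3 -c "
from h import *
row(1.2,51,120,0)"
```

```text
row [-0.0062, -0.0002, 0.0437, -0.0, 0.0, 0.0007] tcp box [  1.3  54.1 141.8] F [ 0.3 -0.3  0.6] t 13.32
```

Call:
carry_out(
  increments=[
    [[-0.001, 0, 0.03, 0, 0, 0], [-0.001, 0, 0.043, 0, 0, 0], [-0.001, 0, 0.043, 0, 0, 0]],
  ],
)

```text
clock: 13.7
tcp_pos: [0.5505, 0.0849, 0.1196]
orientation: [-0.0, 0.584, 0.812, -0.0]
wrist_force: [0.1, 0.8, -0.1]
finger_gap: -0.0001
grip_force: 0.0
```

```bash
python3 -c "
from h import *
row(1.2,51,115,0)"
```

```text
row [-0.0016, 0.0006, 0.0092, -0.0002, -0.0, 0.0001] tcp box [  0.9  51.8 119.6] F [ 0.1  0.8 -0.1] t 13.7
```

Call:
carry_out(
  increments=[
    [[-0.001, 0, 0.005, 0, 0, 0], [-0.001, 0, 0.009, 0, 0, 0], [-0.001, 0, 0.009, 0, 0, 0]],
  ],
)

```text
clock: 14.08
tcp_pos: [0.5511, 0.0851, 0.1165]
orientation: [0.0, 0.583, 0.812, 0.0]
wrist_force: [-1.3, -0.8, 6.2]
finger_gap: 0.0004
grip_force: 3.0
```

Call:
carry_out(
  increments=[
    [[0, 0, 0.003, 0, 0, 0], [0, 0, 0.003, 0, 0, 0]],
  ],
)

```text
clock: 14.32
tcp_pos: [0.551, 0.085, 0.1153]
orientation: [0.001, 0.583, 0.812, -0.0]
wrist_force: [-3.6, -1.0, 8.4]
finger_gap: -0.0
grip_force: 4.0
```

Call:
carry_out(
  increments=[
    [[0, 0, 0.003, 0, 0, 0], [0, 0, 0.003, 0, 0, 0]],
  ],
)

```text
clock: 14.58
tcp_pos: [0.5509, 0.085, 0.115]
orientation: [0.001, 0.583, 0.812, 0.0]
wrist_force: [-6.0, -0.5, 15.0]
finger_gap: -0.0002
grip_force: 7.6
```

Call:
carry_out(
  increments=[
    [[0, 0, 0.001, 0, 0, 0], [0, 0, 0.001, 0, 0, 0], [0, 0, 0.001, 0, 0, 0], [0, 0, 0.001, 0, 0, 0]],
  ],
)

```text
clock: 15.08
tcp_pos: [0.551, 0.085, 0.115]
orientation: [0.001, 0.583, 0.812, 0.0]
wrist_force: [-7.5, -1.8, 18.5]
finger_gap: 0.0
grip_force: 9.1
```

Run:
```python
from h import *
c=shot('scene');B=w2b(cloud(c));X,Y,Z=B[...,0],B[...,1],B[...,2];f=c['frame']
k=(abs(X)<65)&(abs(Y-50)<48)&(Z>60)&(Z<83)&(abs(X)>15)
A=np.c_[X[k],Y[k]-50,np.ones(k.sum())];s=np.linalg.lstsq(A,Z[k],rcond=None)[0];print('panel plane',k.sum(),s)
k=(abs(X)<80)&(Y<-20)&(Y>-170)&(Z>60)&(Z<80);print('deck',np.median(Z[k]))
A=np.c_[X[k],Y[k]+95,np.ones(k.sum())];print(np.linalg.lstsq(A,Z[k],rcond=None)[0])
row(1.2,51,115,0)
cv2.imwrite('pics/sc4c.png',cv2.resize(f[150:240,270:370],None,fx=6,fy=6,interpolation=cv2.INTER_CUBIC))
```

```text
panel plane 792 [ 3.06836925e-04 -2.05600582e-03  7.03118149e+01]
deck 69.2913985078368
[ 1.91563459e-03 -1.28137256e-03  6.92549647e+01]
row [-0.0015, -0.0002, -0.0, 0.0002, 0.0002, 0.0003] tcp box [  1.3  51.8 115. ] F [-6.3 -1.1 17.9] t 15.12
```

View pics/sc4c.png

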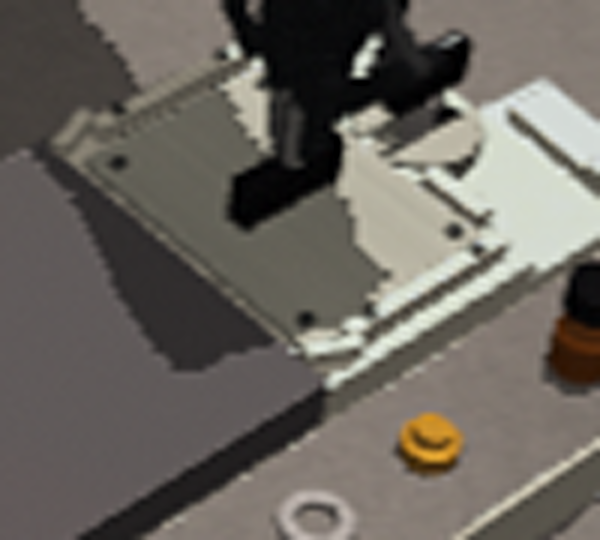

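The panel top is 1.0 mm above the deck (flush would be +1, riding would be +5.5), and it is level and pressed with 18 N. The picture shows the fingers on the rib (290,165) and the panel seated between the rails. Handing in.

```bash
python3 -c "
from h import *
print(env.hand_in())"
```

```text
the job is handed in; nothing more can be done
None
```

I slid the panel home against the end stops, turned the fastener into line with its tongue, pressed the panel flush, and handed in at about 15 s while still pressing with about 18 N; no verdict came back.

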